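Release and turn the T-handle of the tool chest

TASK

Unlatch the yellow tool chest on the workshop bench: gently press the red release button in front of the lid until the T-handle beside it pops up, then turn the T-handle clockwise (seen from above) until it stops, so that the lid springs ajar, and let go of it. The button's catch is delicate, so never lean on the button with more than 20 N, and leave the red-brown block, the screwdriver and the jar where they are.

Things in the scene. Friction and masses are not known exactly. Their poses are not given: they have to be found in the camera images.
- chest: Yellow tool chest, 280 x 400 x 130 mm (x, y, z), fixed to the bench. Origin: centre of its underside; x points from front to hinged back edge (yaw within 0.35 rad), z up. On its fixed front deck (x under -22 mm) lies a grey latch housing, 100 x 147 mm (x, y), top 144 mm over the bench, with the T-handle at x = -85, y = 0 and the red button at x = -85, y = +72 mm. Behind the deck: the lid.
- button: Round red push button, 22 mm in diameter, 10 mm proud of the housing (top 154 mm over the bench). Origin: centre of its top face. It goes straight down, 6 mm at most, and springs back: 4 N at first touch, then 1 N more per mm; the catch lets go only near the end, about 5 mm down (9 N), and a hard stop follows at 6 mm. More than 20 N breaks it.
- tee_grip (a point): Centre of the black T-handle's bar, 76 mm long (its x axis), 14 wide, 14 high; moves with it. At the start it lies along the chest's x axis in a slot of the housing, 1 mm proud: not to be gripped or turned. Popped up, on a thin central stem, its centre is 168 mm over the bench with 17 mm free under the bar; a 4 N spring keeps it up. Turned, it stays where left.
- tee (a joint): How far the T-handle has popped up, m: 0 latched in its slot, 0.030 fully up. It springs up by itself once the button has gone far enough.
- cam (a joint): How far the T-handle has been turned clockwise seen from above, rad: 0 at the start, 1.3 at its hard stop; it turns only when up, against about 0.12 to 0.2 N m. The latch lets go of the lid near 1.0.
- lid (a joint): Opening of the chest's lid (158 x 400 mm, behind the deck) about the chest's back edge, rad: 0 shut, 0.2 at its stop. Once unlatched, springs lift it slowly by themselves: its front edge rises by 31 mm, 65 mm behind the handle's axis. Deck, button and handle do not move with it.
- wax_block: Red-brown block, 90 x 45 x 30 mm, loose, on the bench in front of the chest; bystander. Origin: centre of its underside.
- driver: Screwdriver with a yellow handle, about 200 mm long, lying loose beside the chest (+y side); bystander. Its x axis runs from the handle to the tip.
- jar: Amber glass jar with a steel cap, 50 mm in diameter, 75 mm high, standing loose beside the chest (-y side); bystander. Origin: centre of its underside.

How it is judged:
By the outcome, as a careful person would: the job done as asked, in the order asked, and still so for the second after the job is handed in, with the robot touching nothing.
It also fails if it takes over 61 s, if anything falls off the work surface, if the arm or the gripper's body presses on something with over 40 N, if the wrist force passes 120 N, or if a joint passes its speed limit or range.

ROBOT

A 6-joint arm with a two-finger parallel gripper is mounted at the origin on the work surface. World frame = base frame: x ahead of the robot, y to its left, z up, the work surface at z = 0. Lengths are in m, angles in rad, forces in N, time in s.
With the tool pointing down it reaches from about 0.25 to 0.775 m from the base axis. Payload 4 kg.
Tool frame: the origin (TCP) lies at the very end of the fingers, on their centre line; the grasp point (between the pads) lies 19 mm behind it; z points along the fingers, y is the line along which they close (so a half turn about z gives the same grasp; the last joint's range is limited). The gripper opens to 94 mm and grips with 3 to 60 N. Pads are 16 mm wide; open, the fingers measure 119 mm over their backs; the gripper's body (75 mm by 177 mm) begins 78 mm behind the grasp point.
Start: joints at [-1.294, 0.087, 1.371, -0, 1.684, -0.103], TCP at [0.204, -0.511, 0.206] pointing down, gripper open.
Joint ranges: [-3.1, 3.1], [-0.76, 2.03], [0.27, 2.55], [-1.08, 4.22], [0.17, 2.65], [-2.57, 2.57]. Speed limits (rad/s): [2.79, 2.79, 3.14, 3.14, 3.14, 3.14].

INTERFACE

Orientations are given as [roll, pitch, yaw] about the fixed x, y, z axes, in that order (R = Rz(yaw) Ry(pitch) Rx(roll)).
In Python, from bench import robot, vision gives the robot as it stands.
- The arm moves only by the shell command python3 -m crank 'ROWS'. ROWS is JSON, a list of rows, each a list of 3 entries, a list of its own where there are three numbers: the closure, from 0 (fully open) to 1 (shut), then the shift along the tool's x, y, z in m, then the turn, a rotation vector about the tool's x, y, z in degrees. A call has 1 to 8 rows; each row shifts and turns the commanded pose from where the row before left it, along the tool's axes as they then stand; what a row does not reach is not made up. A row lasts 1/10 s, in which the tool goes at most 50 mm and 8.59 degrees, less where a joint would pass 70% of its speed; a pose out of reach is approached as far as the arm can. A call with a gripper value outside its range is refused whole. The fingers move at their own pace and stop on an object; the grip force is fixed at half the most. Time passes only in rows, so rows that do not move let the fingers close. It gives the time, the measured TCP pose, the force, the opening and the grip force at its end, in the units of the state.
- robot.get_obs(): the state, without advancing time (a new reading comes with each control period).
- vision.snapshot(name): name is "side" or "top"; returns a dict with "color" (384x512x3 uint8, red, green, blue), "z_map" (384x512 float32, m along the optical axis (not along the pixel's ray), 0 where there is no reading), "fx", "fy", "cx", "cy" (pixels), "R" (3x3) and "t" (3): a world point X has camera coordinates R X + t. Camera axes: x right, y down, z forward; pixel columns grow to the right and rows downward; lengths in m; the calibration is good to about 2 mm. A picture is of the moment at which its call begins.
- robot.close_job(): hands the job in; it is judged then, once.
The state is a dict: "time": time; "joint_positions": joint angles; "qvel": joint speeds; "joint_torque": joint torques, N m; "tool_pos": TCP position; "ee_rot": TCP orientation; "wrist_force": force on the tool from outside, world axes, zero at the start; "wrist_torque": the same for the moment, N m; "width": finger opening in m; "finger_force": force on a finger pad.
Only numpy, scipy, OpenCV 4.12 (cv2) and the standard library are available. Lean on these libraries where they do the work, as an engineer would, in place of code of your own. Each camera call takes 0.05 s, during which the arm holds its last target. There are 200 camera calls.

## Working session

There is one attempt and no reset: what is moved stays moved. The work goes in short steps, Python scripts to look and compute and a shell command to move; the robot and the scene stay as the last step left them, time stands still between calls to the robot, and variables do not carry over. Pictures are saved under pics/ and viewed, at most 10 in all, crops included, and the job is handed in when it is done.

```bash
mkdir -p pics; cat > h.py <<'E'
import numpy as np, cv2
from bench import robot, vision
def snap(n,f=None):
    s=vision.snapshot(n)
    if f: cv2.imwrite('pics/'+f,s['color'][:,:,::-1])
    return s
def cloud(s):
    z=s['z_map'];v,u=np.mgrid[:z.shape[0],:z.shape[1]]
    P=np.stack([(u-s['cx'])/s['fx']*z,(v-s['cy'])/s['fy']*z,z],-1)
    return (P-s['t'])@s['R']
E
python3 - <<'E'
from h import *
a=snap('top','t0.png');b=snap('side','s0.png')
cv2.imwrite('pics/both0.png',cv2.resize(np.vstack([a['color'],b['color']])[:,:,::-1],None,fx=.78,fy=.78))
o=robot.get_obs();print(o)
P=cloud(a);hsv=cv2.cvtColor(a['color'],cv2.COLOR_RGB2HSV)
m=((P[...,2]>.135)&(P[...,2]<.16)&(a['z_map']>0));print(m.sum())
for n,(lo,hi) in dict(red=(0,6),yel=(18,34)).items():
    k=(hsv[...,0]>=lo)&(hsv[...,0]<=hi)&(hsv[...,1]>150)&(hsv[...,2]>80)&(a['z_map']>0)
    nn,l,st,c=cv2.connectedComponentsWithStats(k.astype(np.uint8))
    for i in range(1,nn):
        if st[i,4]>25: print(n,st[i],c[i],np.median(P[l==i],0))
E
```

```text
{'time': 0.1, 'joint_positions': array([-1.29410544e+00,  8.78900902e-02,  1.37208283e+00, -2.05979355e-05,
        1.68363942e+00, -1.03068438e-01]), 'qvel': array([ 0.00127827, -0.00345284, -0.00095678,  0.00017624,  0.00143583,
        0.00117651]), 'joint_torque': array([ 1.35459348e-03, -3.41250658e+01, -3.03302336e+01,  7.20084272e-02,
        3.03832570e-02, -1.02993140e-04]), 'tool_pos': array([ 0.20375024, -0.51032586,  0.20442663]), 'ee_rot': array([-3.13958158e+00, -1.87434508e-04,  3.79756841e-01]), 'wrist_force': array([ 0.19072492, -0.06704347,  1.00938828]), 'wrist_torque': array([ 0.06459713, -0.01463627,  0.02651311]), 'finger_force': 0.0, 'width': 0.09358269026412322}
2217
red [250 185   8   8  49] [253.48979592 188.71428571] [0.56149951 0.04668548 0.15319066]
yel [  203   100   166   132 12818] [288.90138867 161.27578405] [ 0.64303388 -0.07161879  0.12951375]
yel [178 169  14  34 281] [184.40213523 185.61565836] [0.58737175 0.24632645 0.02303612]
```

View pics/both0.png

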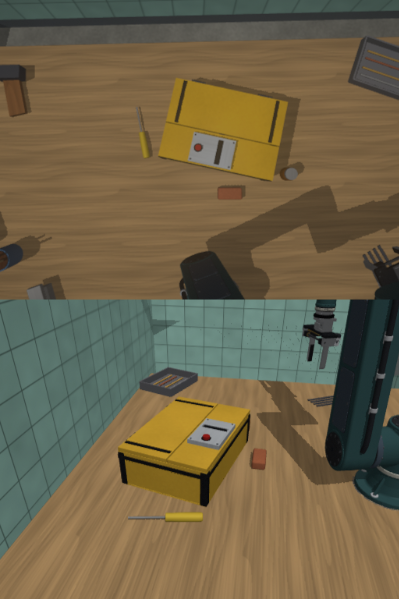

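The top view shows the chest at about (223,130), with the red button at native pixel (253,189), the handle slot to its right, the block in front, the driver on the left and the jar on the right. Next I'll fit the yaw and the handle position.

```bash
python3 - <<'E'
from h import *
for n in ('top','side'):
    a=snap(n);P=cloud(a);hsv=cv2.cvtColor(a['color'],cv2.COLOR_RGB2HSV)
    ok=(a['z_map']>0)
    h=ok&(abs(P[...,2]-.144)<.005)&(hsv[...,1]<90)&(np.hypot(P[...,0]-.55,P[...,1])<.18)
    r=cv2.minAreaRect((P[h][:,:2]*1000).astype(np.float32));print(n,'housing',h.sum(),r)
    c=ok&(P[...,2]>.115)&(P[...,2]<.16)&(np.hypot(P[...,0]-.64,P[...,1]+.07)<.35)
    print('chest',cv2.minAreaRect((P[c][:,:2]*1000).astype(np.float32)))
    k=ok&((hsv[...,0]<=6)|(hsv[...,0]>174))&(hsv[...,1]>150)&(P[...,2]>.148)&(P[...,2]<.165)
    print('btn',k.sum(),P[k].mean(0),np.ptp(P[k],0))
    d=ok&(hsv[...,2]<70)&(P[...,2]>.138)&(P[...,2]<.152)&(np.hypot(P[...,0]-.55,P[...,1])<.1)
    print('bar',d.sum(),cv2.minAreaRect((P[d][:,:2]*1000).astype(np.float32)))
E
```

```text
top housing 1883 ((549.9752197265625, -2.2453384399414062), (146.5830078125, 99.64004516601562), 75.96622467041016)
chest ((630.0842895507812, -46.78277587890625), (400.5042419433594, 289.8743591308594), 76.0556869506836)
btn 46 [0.56189818 0.04536349 0.15335847] [0.01817368 0.01851454 0.00942415]
bar 141 ((550.1778564453125, 2.459369659423828), (68.3254165649414, 74.56871032714844), 76.2448959350586)
side housing 1259 ((554.0317993164062, -0.19196319580078125), (150.61302185058594, 100.337158203125), 75.91632843017578)
chest ((634.829833984375, -44.98582458496094), (407.362060546875, 289.36065673828125), 75.98583221435547)
btn 43 [0.56515314 0.05092004 0.15256111] [0.01792647 0.01961715 0.00655205]
bar 95 ((564.4859008789062, 7.14691162109375), (96.47816467285156, 67.59942626953125), 58.47408676147461)
```

```bash
python3 -m crank '[[1,[0.034,-0.024,0],[0,0,0]],[1,[0.034,-0.024,0],[0,0,0]],[1,[0.034,-0.024,0],[0,0,0]],[1,[0.034,-0.024,0],[0,0,0]],[1,[0.034,-0.024,0],[0,0,0]],[1,[0.034,-0.024,0],[0,0,0]],[1,[0.034,-0.024,0],[0,0,0]],[1,[0.034,-0.024,0],[0,0,0]]]'
python3 -m crank '[[1,[0.034,-0.024,0],[0,0,0]],[1,[0.034,-0.024,0],[0,0,0]],[1,[0.034,-0.024,0],[0,0,0]],[1,[0.034,-0.024,0],[0,0,0]],[1,[0.034,-0.024,0],[0,0,0]],[1,[0.034,-0.024,0],[0,0,0]],[1,[0.034,-0.024,0],[0,0,0]],[1,[0.034,-0.024,0],[0,0,0]]]'
python3 -m crank '[[1,[0,0,0],[0,0,-8.5]],[1,[0,0,0],[0,0,-8.5]],[1,[0,0,0],[0,0,-8.5]],[1,[0,0,0],[0,0,-8.5]],[1,[0,0,0],[0,0,-8.5]],[1,[0,0,0],[0,0,-8.5]],[1,[0,0,0],[0,0,-8.5]],[1,[0,0,0],[0,0,-8.5]]]'
python3 -m crank '[[1,[0,0,0],[0,0,-8.5]],[1,[0,0,0],[0,0,-8.5]],[1,[0,0,0],[0,0,-8.5]],[1,[0,0,0],[0,0,-8.5]],[1,[0,0,0],[0,0,-8.5]],[1,[0,0,0],[0,0,-8.5]],[1,[0,0,0],[0,0,-8.5]],[1,[0,0,0],[0,0,-8.5]]]'
python3 -m crank '[[1,[0,0,0],[0,0,-8.2]],[1,[0,0,0],[0,0,0]],[1,[0,0,0],[0,0,0]]]'
```

```text
time: 1.0
tool_pos: [0.3859, -0.2301, 0.2054]
ee_rot: [3.141, -0.0, 0.38]
wrist_force: [0.4, -0.0, -0.7]
width: 0.0334
finger_force: 0.0
time: 1.8
tool_pos: [0.5673, 0.0491, 0.2052]
ee_rot: [3.141, 0.0, 0.38]
wrist_force: [1.2, -0.8, 0.2]
width: 0.0004
finger_force: 0.0
time: 2.6
tool_pos: [0.5666, 0.0475, 0.2051]
ee_rot: [-3.141, 0.0, 1.573]
wrist_force: [1.1, 0.3, -0.1]
width: 0.0006
finger_force: 0.0
time: 3.4
tool_pos: [0.5666, 0.0475, 0.2051]
ee_rot: [-3.141, -0.001, 2.76]
wrist_force: [-0.7, 0.3, -1.0]
width: 0.0005
finger_force: 0.0
time: 3.7
tool_pos: [0.5667, 0.0475, 0.2052]
ee_rot: [-3.141, -0.0, 2.894]
wrist_force: [0.3, 0.0, -0.1]
width: 0.0006
finger_force: 0.0
```

```bash
python3 -m crank '[[1,[0.003,0.0005,0.02],[0,0,0]],[1,[0,0,0.016],[0,0,0]],[1,[0,0,0],[0,0,0]],[1,[0,0,0],[0,0,0]]]'
python3 - <<'E'
from h import *
a=snap('top');b=snap('side')
def crop(s,X,w=70):
    p=s['R']@np.array(X)+s['t'];u=int(p[0]/p[2]*s['fx']+s['cx']);v=int(p[1]/p[2]*s['fy']+s['cy']);print(u,v)
    return cv2.resize(s['color'][v-w//2:v+w//2,u-w//2:u+w//2,::-1],(390,390),interpolation=cv2.INTER_NEAREST)
cv2.imwrite('pics/c1.png',np.hstack([crop(a,[.563,.047,.154]),crop(b,[.563,.047,.154])]))
E
```

```text
time: 4.1
tool_pos: [0.5638, 0.0487, 0.1694]
ee_rot: [-3.141, -0.001, 2.895]
wrist_force: [0.8, 0.4, -0.1]
width: 0.0005
finger_force: 0.0
252 188
265 174
```

View pics/c1.png

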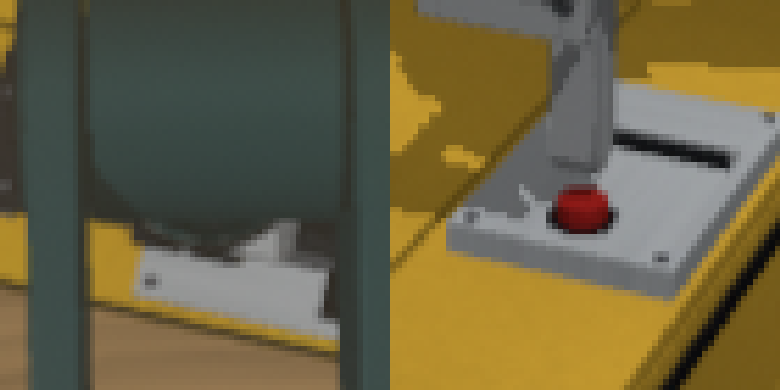

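The tip (side crop, about 582,165) hangs about 15 mm above the button (583,205) and is aligned with it. I'll go down gently.

```bash
python3 -m crank '[[1,[0,0,0.006],[0,0,0]],[1,[0,0,0.006],[0,0,0]],[1,[0,0,0],[0,0,0]]]'
python3 -m crank '[[1,[0,0,0.001],[0,0,0]],[1,[0,0,0.001],[0,0,0]],[1,[0,0,0.001],[0,0,0]],[1,[0,0,0],[0,0,0]],[1,[0,0,0],[0,0,0]]]'
python3 -m crank '[[1,[0,0,0.001],[0,0,0]],[1,[0,0,0.001],[0,0,0]],[1,[0,0,0],[0,0,0]],[1,[0,0,0],[0,0,0]]]'
```

```text
time: 4.5
tool_pos: [0.5634, 0.0487, 0.1563]
ee_rot: [-3.141, -0.002, 2.896]
wrist_force: [-1.1, 0.7, 0.6]
width: 0.0002
finger_force: 0.0
time: 5.0
tool_pos: [0.564, 0.0487, 0.1545]
ee_rot: [-3.142, 0.0, 2.897]
wrist_force: [-0.1, -0.2, -0.1]
width: 0.0004
finger_force: 0.0
time: 5.4
tool_pos: [0.5642, 0.0487, 0.154]
ee_rot: [3.141, 0.001, 2.897]
wrist_force: [-2.9, -0.2, 6.0]
width: 0.0005
finger_force: 2.7
```

```bash
for i in 1; do python3 -m crank '[[1,[0,0,0.001],[0,0,0]],[1,[0,0,0],[0,0,0]],[1,[0,0,0],[0,0,0]]]'; done
python3 -m crank '[[1,[0,0,0.001],[0,0,0]],[1,[0,0,0],[0,0,0]],[1,[0,0,0],[0,0,0]]]'
```

```text
time: 5.7
tool_pos: [0.5642, 0.0487, 0.1535]
ee_rot: [3.141, 0.002, 2.897]
wrist_force: [-2.8, 0.1, 6.7]
width: 0.0003
finger_force: 3.3
time: 6.0
tool_pos: [0.5642, 0.0487, 0.1527]
ee_rot: [3.141, 0.002, 2.897]
wrist_force: [-2.9, -0.2, 6.7]
width: 0.0002
finger_force: 3.7
```

```bash
python3 -m crank '[[1,[0,0,0.001],[0,0,0]],[1,[0,0,0],[0,0,0]],[1,[0,0,0],[0,0,0]]]'
python3 -m crank '[[1,[0,0,0.001],[0,0,0]],[1,[0,0,0],[0,0,0]],[1,[0,0,0],[0,0,0]]]'
```

```text
time: 6.3
tool_pos: [0.5642, 0.0487, 0.152]
ee_rot: [3.141, 0.002, 2.897]
wrist_force: [-2.7, -0.2, 8.2]
width: 0.0001
finger_force: 4.1
time: 6.6
tool_pos: [0.5642, 0.0487, 0.1512]
ee_rot: [3.141, 0.002, 2.897]
wrist_force: [-4.0, -0.3, 9.3]
width: 0.0004
finger_force: 4.4
```

```bash
python3 -m crank '[[1,[0,0,0.001],[0,0,0]],[1,[0,0,0],[0,0,0]],[1,[0,0,0],[0,0,0]]]'
```

```text
time: 6.9
tool_pos: [0.5642, 0.0487, 0.1503]
ee_rot: [3.141, 0.002, 2.897]
wrist_force: [-3.6, -0.5, 9.4]
width: 0.0004
finger_force: 4.6
```

```bash
python3 -m crank '[[1,[0,0,0.001],[0,0,0]],[1,[0,0,0],[0,0,0]],[1,[0,0,0],[0,0,0]]]'
cat > tee.py <<'E'
from h import *
a=snap('side');P=cloud(a);z=P[...,2]
k=(a['z_map']>0)&(np.hypot(P[...,0]-.549,P[...,1]+.022)<.05)&(z>.155)&(z<.185)&(a['color'].max(-1)<80)
print('raised px',k.sum(), np.median(P[k],0) if k.any() else '')
E
python3 tee.py
```

```text
time: 7.2
tool_pos: [0.5642, 0.0487, 0.1492]
ee_rot: [3.141, 0.002, 2.897]
wrist_force: [-3.3, 0.3, 9.4]
width: 0.0007
finger_force: 4.4
raised px 127 [ 0.53914456 -0.01642599  0.17020662]
```

```bash
python3 -m crank '[[1,[0,0,-0.005],[0,0,0]],[1,[0,0,-0.03],[0,0,0]],[0.4,[0,0,-0.04],[0,0,0]],[0.4,[0,0,0],[0,0,0]],[0.4,[0,0,0],[0,0,0]]]'
python3 - <<'E'
from h import *
b=snap('side')
cv2.imwrite('pics/c2.png',cv2.resize(b['color'][110:230,200:340,::-1],None,fx=4,fy=4,interpolation=cv2.INTER_NEAREST))
P=cloud(b);z=P[...,2]
k=(b['z_map']>0)&(np.hypot(P[...,0]-.549,P[...,1]+.022)<.055)&(z>.158)&(z<.185)&(b['color'].max(-1)<90)
t=k&(z>.172);print(k.sum(),t.sum(),cv2.minAreaRect((P[t][:,:2]*1000).astype(np.float32)),cv2.minAreaRect((P[k][:,:2]*1000).astype(np.float32)),P[t].mean(0),P[k].mean(0))
E
```

```text
time: 7.75
tool_pos: [0.5647, 0.0487, 0.2227]
ee_rot: [3.141, 0.003, 2.897]
wrist_force: [-0.7, 0.5, 0.4]
width: 0.021
finger_force: 0.0
178 66 ((549.383056640625, -20.25116729736328), (12.066925048828125, 72.83531951904297), 78.28199005126953) ((548.616943359375, -19.89572525024414), (12.451821327209473, 74.47991943359375), 78.28199005126953) [ 0.545658   -0.01950952  0.17413443] [ 0.54744545 -0.01881489  0.16981369]
```

View pics/c2.png

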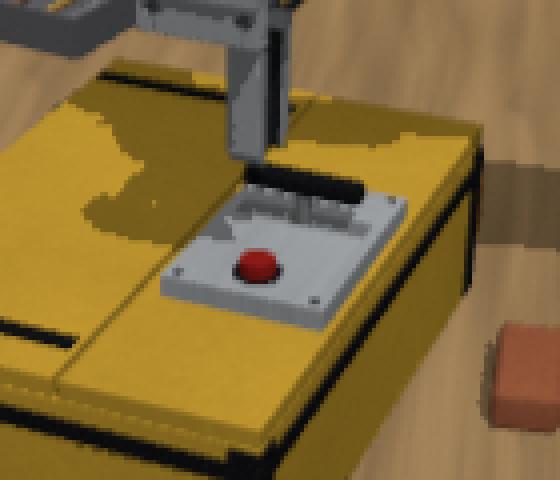

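The handle has popped up (crop about 305,185). Next I'll move over it, half open, and go down.

```bash
python3 -m crank '[[0.5,[0.001,-0.036,0],[0,0,0]],[0.5,[0,-0.037,0],[0,0,0]],[0.5,[0,0,0.015],[0,0,0]],[0.5,[0,0,0],[0,0,0]],[0.5,[0,0,0],[0,0,0]]]'
python3 - <<'E'
from h import *
b=snap('side')
cv2.imwrite('pics/c3.png',cv2.resize(b['color'][90:210,200:340,::-1],None,fx=4,fy=4,interpolation=cv2.INTER_NEAREST))
E
```

```text
time: 8.3
tool_pos: [0.5445, -0.021, 0.2044]
ee_rot: [3.141, -0.004, 2.897]
wrist_force: [0.1, 0.2, 0.6]
width: 0.0468
finger_force: 0.0
```

View pics/c3.png

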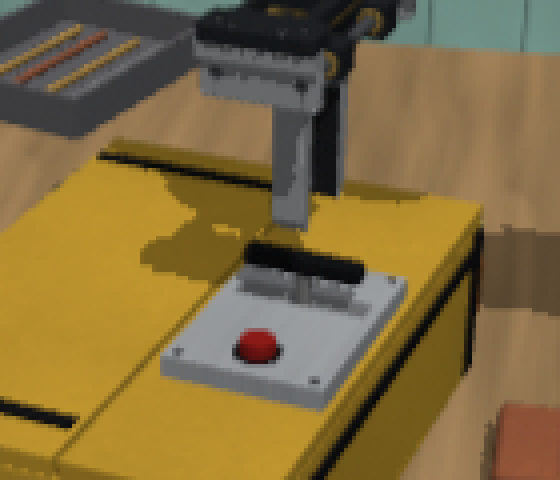

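The fingers (290,230 and 330,190) straddle the bar. I'll descend and close.

```bash
python3 -m crank '[[0.5,[-0.001,0,0.02],[0,0,0]],[0.5,[0,0,0.02],[0,0,0]],[0.5,[0,0,0.009],[0,0,0]],[0.5,[0,0,0],[0,0,0]],[0.5,[0,0,0],[0,0,0]]]'
python3 -m crank '[[0.9,[0,0,0],[0,0,0]],[0.9,[0,0,0],[0,0,0]],[0.9,[0,0,0],[0,0,0]],[0.9,[0,0,0],[0,0,0]],[0.9,[0,0,0],[0,0,0]],[0.9,[0,0,0],[0,0,0]]]'
```

```text
time: 8.85
tool_pos: [0.5467, -0.0217, 0.1582]
ee_rot: [3.141, 0.001, 2.897]
wrist_force: [1.0, 1.0, 0.2]
width: 0.0473
finger_force: 0.0
time: 9.45
tool_pos: [0.5459, -0.0248, 0.1579]
ee_rot: [-3.136, 0.001, 2.895]
wrist_force: [-1.8, -5.8, 1.1]
width: 0.0137
finger_force: 30.0
```

```bash
python3 -m crank '[[0.9,[0,-0.003,0],[0,0,0]],[0.9,[0,0,0],[0,0,0]],[0.9,[0,0,0],[0,0,0]]]'
python3 -m crank '[[0.9,[0,0,0],[0,0,4]],[0.9,[0,0,0],[0,0,4]],[0.9,[0,0,0],[0,0,4]],[0.9,[0,0,0],[0,0,4]],[0.9,[0,0,0],[0,0,4]],[0.9,[0,0,0],[0,0,0]],[0.9,[0,0,0],[0,0,0]]]'
python3 -c "
from h import *
o=robot.get_obs();print(o['wrist_torque'],o['wrist_force'])"
```

```text
time: 9.75
tool_pos: [0.5458, -0.0249, 0.1579]
ee_rot: [3.141, 0.001, 2.897]
wrist_force: [1.1, 0.0, 2.0]
width: 0.0137
finger_force: 30.0
time: 10.45
tool_pos: [0.546, -0.0245, 0.1579]
ee_rot: [3.14, 0.001, 2.549]
wrist_force: [1.6, 3.0, 3.1]
width: 0.0137
finger_force: 30.0
[ 0.36375667 -0.28208323 -0.08905984] [1.58761042 2.95289473 3.1020054 ]
```

Low forces and it is turning. On to about 1.22 rad in two calls.

```bash
python3 -m crank '[[0.9,[0,0,0],[0,0,5]],[0.9,[0,0,0],[0,0,5]],[0.9,[0,0,0],[0,0,5]],[0.9,[0,0,0],[0,0,5]],[0.9,[0,0,0],[0,0,5]],[0.9,[0,0,0],[0,0,0]],[0.9,[0,0,0],[0,0,0]]]'
python3 -m crank '[[0.9,[0,0,0],[0,0,5]],[0.9,[0,0,0],[0,0,5]],[0.9,[0,0,0],[0,0,5]],[0.9,[0,0,0],[0,0,5]],[0.9,[0,0,0],[0,0,5]],[0.9,[0,0,0],[0,0,0]],[0.9,[0,0,0],[0,0,0]]]'
python3 -c "
from h import *
o=robot.get_obs();print(o['wrist_torque'],o['wrist_force'])"
```

```text
time: 11.15
tool_pos: [0.5463, -0.0242, 0.1579]
ee_rot: [3.139, -0.0, 2.114]
wrist_force: [3.2, 4.6, 2.8]
width: 0.0138
finger_force: 30.0
time: 11.85
tool_pos: [0.5468, -0.024, 0.1579]
ee_rot: [3.138, -0.001, 1.677]
wrist_force: [4.7, 5.0, 2.6]
width: 0.0136
finger_force: 30.0
[ 0.76540929 -0.77994238 -0.10006593] [4.70250803 5.04844114 2.57580566]
```

```bash
q(){ python3 -c "
from h import *
o=robot.get_obs();print('T',o['wrist_torque'][2],'yaw',o['ee_rot'][2])"; }
python3 -m crank '[[0.9,[0,0,0],[0,0,3]],[0.9,[0,0,0],[0,0,0]],[0.9,[0,0,0],[0,0,0]]]' | tail -3; q
python3 -m crank '[[0.9,[0,0,0],[0,0,2]],[0.9,[0,0,0],[0,0,0]],[0.9,[0,0,0],[0,0,0]]]'| tail -3; q
python3 -m crank '[[0.9,[0,0,0],[0,0,1.5]],[0.9,[0,0,0],[0,0,0]],[0.9,[0,0,0],[0,0,0]]]'| tail -3; q
```

```text
wrist_force: [5.3, 4.7, 1.6]
width: 0.0137
finger_force: 30.0
T -0.032239481207580405 yaw 1.625337671636954
wrist_force: [4.8, 4.0, 1.9]
width: 0.0138
finger_force: 30.0
T 0.08399610075224485 yaw 1.5908962728286573
wrist_force: [5.1, 4.0, 2.7]
width: 0.0142
finger_force: 30.3
T 0.43680057232403185 yaw 1.5656154566575822
```

The torque jump shows the hard stop, about 1.31 to 1.33 rad in. I'll let go, lift clear and look.

```bash
python3 -m crank '[[0.9,[0,0,0],[0,0,-1]],[0.5,[0,0,0],[0,0,0]],[0.5,[0,0,0],[0,0,0]],[0.5,[0,0,0],[0,0,0]],[0.5,[0,0,0],[0,0,0]]]'
python3 -m crank '[[0.5,[0,0,-0.02],[0,0,0]],[0.5,[0,0,-0.03],[0,0,0]],[0.5,[0,0,-0.04],[0,0,0]],[0.5,[0,0,-0.04],[0,0,0]],[0.5,[0,0,0],[0,0,0]],[0.5,[0,0,0],[0,0,0]],[0.5,[0,0,0],[0,0,0]],[0.5,[0,0,0],[0,0,0]]]'
python3 - <<'E'
from h import *
a=snap('top');b=snap('side')
cv2.imwrite('pics/c4.png',cv2.resize(b['color'][90:290,120:360,::-1],None,fx=3,fy=3))
P=cloud(b);z=P[...,2]
k=(b['z_map']>0)&(np.hypot(P[...,0]-.546,P[...,1]+.023)<.055)&(z>.158)&(z<.185)&(b['color'].max(-1)<90)
print('bar',cv2.minAreaRect((P[k][:,:2]*1000).astype(np.float32)))
X=np.array([.97,-.242]);Y=np.array([.242,.97]);d=P[...,:2]-np.array([.546,-.023])
e=(abs(d@X-.08)<.008)&(b['z_map']>0)&(abs(d@Y-.12)<.05);print('lid front z',np.median(z[e]))
E
```

```text
time: 13.25
tool_pos: [0.545, -0.0255, 0.1569]
ee_rot: [-3.14, 0.001, 1.579]
wrist_force: [-0.3, 0.3, -0.3]
width: 0.0422
finger_force: 0.0
time: 14.05
tool_pos: [0.5448, -0.025, 0.2852]
ee_rot: [-3.137, -0.0, 1.579]
wrist_force: [0.1, 0.1, -0.3]
width: 0.0469
finger_force: 0.0
bar ((548.5443115234375, -21.29358673095703), (13.943557739257812, 76.94609069824219), 1.2809927463531494)
lid front z 0.1585884293375525
```

View pics/c4.png

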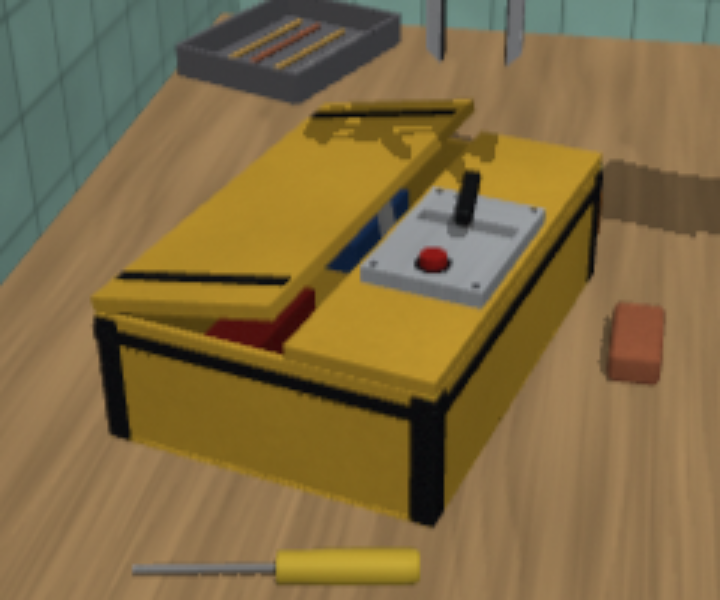

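The lid is ajar (front edge about 290,310 in the crop). The handle (465,200) has turned to its stop: its bar lies at 91.3°, against 91.5° expected. The gripper is clear of everything, and the block and driver haven't moved.

```bash
python3 -c "
from h import *
print(robot.close_job())"
```

```text
the job is handed in; nothing more can be done
None
```

The chest is unlatched and the job is handed in at about 14 s: the button took about 10 N, the T-handle was turned to its stop and released, the lid is ajar, and the arm never went near the block, screwdriver or jar.

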